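# Open the lipped slide-lid box and chock the row of capacitors

### The job

The capacitor cans lying in the plywood box can roll about. Lift the front of the sliding lid over the end lip and slide it out about 120 mm, leaving it hanging in its grooves; then take the wooden chock from the bench, set it flat on the box floor crosswise behind the cans, and push it up snug so that all three lie touching in a row against the front wall with no room to roll. Leave the other things on the bench where they are.

Things in the scene. Friction and masses are not known exactly. Their poses are not given: they have to be found in the camera images.
- box: Open plywood box fixed to the bench, 210 mm long (x), 156 wide (y), 85 high; origin at the centre of its underside, +x the way the lid slides out, z up. Along both long sides runs a groove: ledge at z 62 mm, overhanging strip at z 81 to 85, inner edges of both at y +-65, groove backs at y +-72: the 6 mm lid can rise 13 mm in it, no more. The rear wall closes the grooves.
- lip (a point): Middle of the top of the lip on the box's front wall (wall x 95 to 105 mm): z 69 mm, 7 mm above the ledges. It blocks the lid until the lid's front edge is raised above it; above the lip the grooves are open to the front. Axes as the box's.
- box_floor (a point): Centre of the box's inner floor, 6 mm above the bench; the floor is 190 mm (box x -95 to +95) by 130 mm (y -65 to +65).
- lid_pull (a point): Centre of the dark wooden pull on the lid: upright block 26 mm (lid x) by 20 mm (lid y), 36 mm high, standing on the lid's top face, 68 mm ahead (+x) of the lid's middle; this point is 24 mm above the lid's underside. Closed at the start, the lid's axes are parallel to the box's and the point is 86 mm above the bench.
- lid_front (a point): Middle of the lid's front lower edge, 25.5 mm ahead (+x) of the pull's centre and 24 mm below it. Closed it lies at box x about 93 mm, z 62; with the lid slid out 120 mm, at box x about 213. The open lid stays by friction, resting on the lip with its rear end held under the strips.
- lid: Loose plywood lid panel, 187 x 140 x 6 mm, about 160 g, lying on the ledges at the start with 2 mm of play each side and 1.5 mm each end; origin at the middle of its underside, x towards its front edge, z up.
- chock_center (a point): Half-way up (27 mm over the underside) the wooden chock: base 30 mm (x) by 100 (y) by 26 high, with an upright grip tab amid it, 24 mm (x) by 20 (y), to 54 mm above the underside. z up; alike both ways round. Snug behind the closed-up row this point lies at box x -22 mm, z 33, the chock's y along the box's y.
- chock: The chock, a loose block of about 130 g standing on the bench at the left or right of the box; origin at the centre of its underside, axes as for its centre point.
- can1: Aluminium capacitor can, cylinder of diameter 34 mm and length 104 mm, about 120 g, loose, lying on the box floor across the box under the closed lid; origin at its centre, y along its axis (x and z turn as it rolls). Nearest the front wall; touching the wall its centre is at box x +78 mm.
- can2: Aluminium capacitor can, cylinder of diameter 34 mm and length 104 mm, about 120 g, loose, lying on the box floor across the box under the closed lid; origin at its centre, y along its axis (x and z turn as it rolls). Middle one; in the closed-up row at box x +44 mm.
- can3: Aluminium capacitor can, cylinder of diameter 34 mm and length 104 mm, about 120 g, loose, lying on the box floor across the box under the closed lid; origin at its centre, y along its axis (x and z turn as it rolls). Rearmost; in the closed-up row at box x +10 mm, at the start 13 to 20 mm short of that, so 65 mm or more of the box floor lie free behind it.
- multimeter: Bystander to leave alone: black multimeter lying flat, 150 x 75 x 40 mm, origin under its centre; on the other side of the box from the chock.
- screwdriver: Bystander to leave alone: screwdriver lying on the bench at the far left, about 30 mm high at most.
- wrench: Bystander to leave alone: steel wrench lying on the bench at the far right.
- spool: Bystander to leave alone: spool lying flat, diameter 60, height 40 mm, beyond the box.
- jar: Bystander to leave alone: glass jar, diameter 60, height 75 mm, beyond the box.
There are look-alikes about, which are no part of the job. Of the things like the chock, leave any that is blue, purple or red; of the rest the smaller one is meant.

How it is judged:
By the outcome, as a careful person would: the job done as asked, in the order asked, and still so for the second after the job is handed in, with the robot touching nothing.
It also fails if it takes over 54 s, if anything falls off the work surface, if the arm or the gripper's body presses on something with over 40 N, if the wrist force passes 120 N, or if a joint passes its speed limit or range.

### The arm

A 6-joint arm with a two-finger parallel gripper is mounted at the origin on the work surface. World frame = base frame: x ahead of the robot, y to its left, z up, the work surface at z = 0. Lengths are in m, angles in degrees, forces in N, time in s.
With the tool pointing down it reaches from about 0.325 to 0.9 m from the base axis. Payload 6.1 kg.
Tool frame: the origin (TCP) lies between the finger pads; the fingertips stand 14 mm ahead of it and the grasp point (between the pads) lies 5 mm behind it (manip.tip_extent is the distance from the TCP to the fingertips, in m); z points along the fingers, y is the line along which they close (so a half turn about z gives the same grasp; the last joint's range is limited). The gripper opens to 87 mm and grips with 3 to 60 N. Pads are 19 mm wide; open, the fingers measure 117 mm over their backs; the gripper's body (75 mm by 190 mm) begins 51 mm behind the grasp point.
Start: joints at [-71.568, 12.628, 87.462, -0, 79.91, -7.225], TCP at [0.271, -0.563, 0.237] pointing down, gripper open.
Joint ranges: [-170.65, 170.65], [-52.31, 119.04], [5.05, 147.46], [-71.25, 251.25], [11.57, 151.72], [-153.62, 153.62]. Speed limits (degrees/s): [147.25, 147.25, 172.46, 180, 180, 180].

### API

Orientations are given as [roll, pitch, yaw] about the fixed x, y, z axes, in that order (R = Rz(yaw) Ry(pitch) Rx(roll)).
In Python, from rig import telemetry, grab_frame, manip gives the robot as it stands.
- The arm moves only by the tool step_arm, never from a script. Its argument "commands" is a list of rows, each a list of 3 entries, a list of its own where there are three numbers: the closure, from -1 (fully open) to 1 (shut), then the shift along the world's x, y, z in m, then the turn, a rotation vector about the world's x, y, z in degrees. In form: [[jaw, [x, y, z], [rx, ry, rz]], ...]. A call has 1 to 12 rows; each row is the pose to reach, as a shift and turn from the pose commanded when the call began; what a row does not reach only later rows make up. A row lasts 1/12 s, in which the tool goes at most 41.7 mm and 7.16 degrees, less where a joint would pass 70% of its speed; a pose out of reach is approached as far as the arm can. A call with a gripper value outside its range is refused whole. The fingers move at their own pace and stop on an object; the grip force is fixed at half the most. Time passes only in rows, so rows that repeat a pose let the fingers close. It gives the time, the measured TCP pose, the force, the opening and the grip force at its end, in the units of the state.
- telemetry.state(): the state, without advancing time (a new reading comes with each control period).
- grab_frame(name): name is "scene" or "side" or "wrist"; returns a dict with "frame" (480x640x3 uint8, red, green, blue), "K" (3x3 intrinsics, pixels), "view" (4x4, takes a point from world to camera coordinates). Camera axes: x right, y up, looking along -z (the intrinsics and any distortion apply to the point x, -y, -z); pixel columns grow to the right and rows downward; lengths in m; the calibration is good to about 2 mm. A picture is of the moment at which its call begins. There is no depth.
- manip.job_done(): hands the job in; it is judged then, once.
The state is a dict: "time": time; "q": joint angles; "qvel": joint speeds; "joint_efforts": joint torques, N m; "position": TCP position; "tcp_rot": TCP orientation; "ft_force": force on the tool from outside, world axes, zero at the start; "torque": the same for the moment, N m; "grip_width": finger opening in m; "finger_force": force on a finger pad.
Only numpy, scipy, OpenCV 4.12 (cv2) and the standard library are available. Lean on these libraries where they do the work, as an engineer would, in place of code of your own. Each camera call takes 0.05 s, during which the arm holds its last target. There are 200 camera calls.

## Working session

There is one attempt and no reset: what is moved stays moved. The work goes in short steps, Python scripts to look and compute and a tool call to move; the robot and the scene stay as the last step left them, time stands still between calls to the robot, and variables do not carry over. Pictures are saved under pics/ and viewed, at most 10 in all, crops included, and the job is handed in when it is done.

Besides the shell and the picture viewer there is one more tool, called after ">>>" by a JSON object that holds its "op" and its "data", one argument or row to a line. step_arm: Moves the arm, as the interface text tells. Its arguments: {"type":"object","properties":{"commands":{"type":"array","items":{"type":"array"}}},"required":["commands"]}

```bash
mkdir -p pics; ls; cat > h.py <<'E'
import numpy as np, cv2
from rig import telemetry, grab_frame, manip
def snap(n,out):
    f=grab_frame(n); cv2.imwrite('pics/'+out+'.png',cv2.cvtColor(f['frame'],cv2.COLOR_RGB2BGR))
    np.savez('pics/'+out+'.npz',K=f['K'],view=f['view'])
def cal(out):
    d=np.load('pics/'+out+'.npz'); return d['K'],d['view']
def ray(out,u,v,z):
    K,V=cal(out); d=np.linalg.inv(K)@[u,v,1]; d=np.array([d[0],-d[1],-d[2]])
    R=V[:3,:3]; c=-R.T@V[:3,3]; w=R.T@d; return c+w*(z-c[2])/w[2]
def proj(out,p):
    K,V=cal(out); c=V[:3,:3]@np.array(p)+V[:3,3]; q=K@[c[0],-c[1],-c[2]]; return q[:2]/q[2]
E
python3 - <<'E'
from h import *
snap('scene','a');snap('side','b')
print(telemetry.state()); 
for n in 'ab':
  K,V=cal(n);print(K, -V[:3,:3].T@V[:3,3])
print([x for x in dir(manip) if x[0]!='_'])
E
```

```text
pics
{'time': 0.1, 'q': array([-7.15696173e+01,  1.26703330e+01,  8.75183322e+01, -1.98943160e-03,
        7.99119947e+01, -7.22492295e+00]), 'qvel': array([ 0.00096921, -0.03591667, -0.03597992,  0.02062368,  0.0132887 ,
        0.05117818]), 'joint_efforts': array([ 6.92060512e-04, -4.95945418e+01, -3.88518834e+01,  7.02287536e-02,
        5.15420863e-02, -5.92630226e-05]), 'position': array([ 0.27041328, -0.56287648,  0.23555897]), 'tcp_rot': array([-1.79899893e+02, -1.07169597e-02,  2.56556464e+01]), 'ft_force': array([ 0.10125505,  0.17844485, -0.31183582]), 'torque': array([ 0.0490362 ,  0.03457058, -0.00585329]), 'finger_force': 0.0, 'grip_width': 0.08708467557522133}
[[464.44245114   0.         320.05078714]
 [  0.         464.44245114 237.55746048]
 [  0.           0.           1.        ]] [ 1.13983075 -0.45920022  0.86041781]
[[444.83233994   0.         312.80454   ]
 [  0.         444.83233994 241.22686277]
 [  0.           0.           1.        ]] [0.19126986 0.55708705 0.73655477]
['PlanningError', 'job_done', 'tip_extent']
```

View pics/a.png

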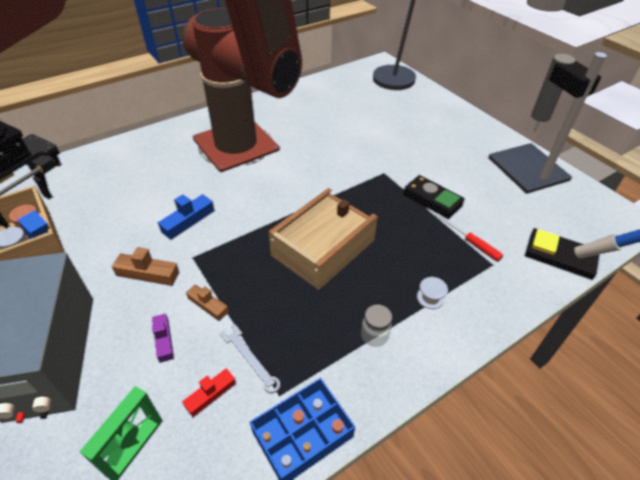

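View pics/b.png

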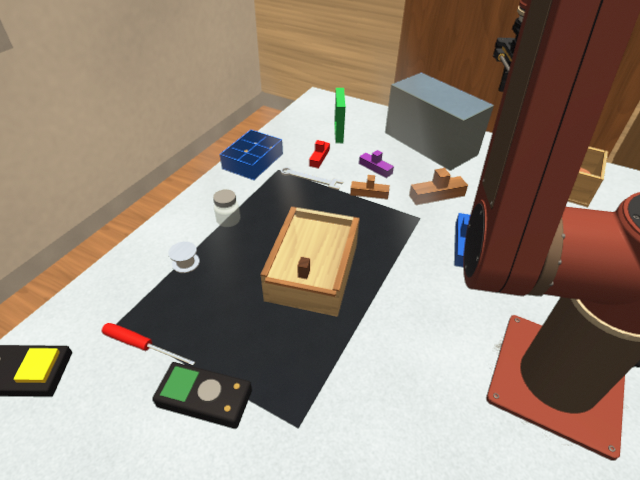

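Scene: box around (323,235) with dark pull at (343,208), small brown chock at (207,302), larger brown look-alike at (147,266). Enlarging for corner reads.

```bash
python3 - <<'E'
from h import *
a=cv2.imread('pics/a.png');b=cv2.imread('pics/b.png')
def c(i,u,v,w,h,s):return cv2.resize(i[v:v+h,u:u+w],None,fx=s,fy=s,interpolation=cv2.INTER_CUBIC)
L=np.vstack([c(a,260,180,130,110,3),c(a,180,280,65,45,6)])
R=np.vstack([c(b,250,200,130,110,3),c(b,340,170,65,45,6)])
o=np.hstack([L,R]);print(o.shape);cv2.imwrite('pics/c.png',o)
E
```

```text
(600, 780, 3)
```

View pics/c.png

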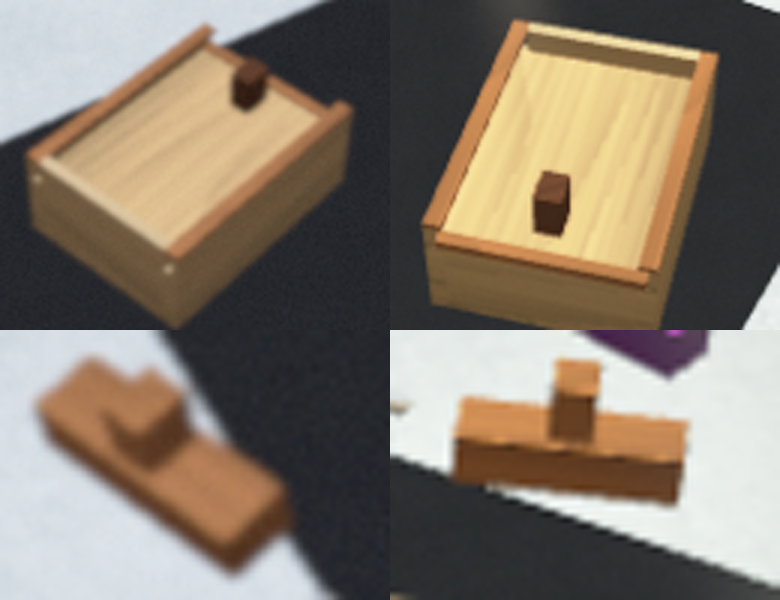

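```bash
python3 - <<'E'
from h import *
A=lambda p,z:ray('a',260+p[0]/3,180+p[1]/3,z)[:2].round(4)
B=lambda p,z:ray('b',250+(p[0]-390)/3,200+p[1]/3,z)[:2].round(4)
C=lambda p,z:ray('a',180+p[0]/6,280+(p[1]-330)/6,z)[:2].round(4)
D=lambda p,z:ray('b',340+(p[0]-390)/6,170+(p[1]-330)/6,z)[:2].round(4)
a=np.array([A(p,.085) for p in [(28,155),(172,252),(352,106),(208,28)]])
b=np.array([B(p,.085) for p in [(525,22),(718,55),(660,270),(423,225)]])
print(a,a.mean(0));print(b,b.mean(0))
# pull top z=.098
print('pull',A((251,68),.098),B((553,180),.098))
print('tab',C((148,403),.054),D((577,377),.054))
print('base',[C(p,.026) for p in [(38,408),(90,357),(290,490),(232,550)]],[D(p,.026) for p in[(462,398),(688,422),(682,458),(455,437)]])
E
```

```text
[[ 0.4618 -0.1356]
 [ 0.6034 -0.0963]
 [ 0.5554  0.1082]
 [ 0.4148  0.0651]] [ 0.50885 -0.01465]
[[ 0.6007 -0.096 ]
 [ 0.4581 -0.1333]
 [ 0.4042  0.0684]
 [ 0.5544  0.11  ]] [ 0.50435  -0.012725]
pull [0.4862 0.0577] [0.4949 0.045 ]
tab [ 0.5158 -0.3264] [ 0.5101 -0.3224]
base [array([ 0.4741, -0.3564]), array([ 0.4627, -0.3311]), array([ 0.5575, -0.2953]), array([ 0.5694, -0.3236])] [array([ 0.561 , -0.3196]), array([ 0.4679, -0.3522]), array([ 0.4606, -0.3275]), array([ 0.5516, -0.293 ])]
```

>>> {"op": "step_arm", "data": {
  "commands": [
    [-1,[0.22,0.615,0],[0,0,78.3]],
    [-1,[0.22,0.615,0],[0,0,78.3]],
    [-1,[0.22,0.615,0],[0,0,78.3]],
    [-1,[0.22,0.615,0],[0,0,78.3]],
    [-1,[0.22,0.615,0],[0,0,78.3]],
    [-1,[0.22,0.615,0],[0,0,78.3]],
    [-1,[0.22,0.615,0],[0,0,78.3]],
    [-1,[0.22,0.615,0],[0,0,78.3]],
    [-1,[0.22,0.615,0],[0,0,78.3]],
    [-1,[0.22,0.615,0],[0,0,78.3]],
    [-1,[0.22,0.615,0],[0,0,78.3]],
    [-1,[0.22,0.615,0],[0,0,78.3]]
  ]
}}

```text
time: 1.1
position: [0.439, -0.0905, 0.2364]
tcp_rot: [180.0, 0.0, 104.3]
ft_force: [0.9, -1.2, -0.2]
grip_width: 0.0869
finger_force: 0.0
```

>>> {"op": "step_arm", "data": {
  "commands": [
    [-0.4,[0.017,0.04,0],[0,0,0]],
    [-0.4,[0.034,0.08,-0.01],[0,0,0]],
    [-0.4,[0.05,0.12,-0.02],[0,0,0]],
    [-0.4,[0.05,0.138,-0.03],[0,0,0]],
    [-0.4,[0.05,0.138,-0.03],[0,0,0]],
    [-0.4,[0.05,0.138,-0.03],[0,0,0]]
  ]
}}

```text
time: 1.6
position: [0.4881, 0.0467, 0.2053]
tcp_rot: [-179.8, -0.0, 104.2]
ft_force: [-0.3, 0.1, 0.8]
grip_width: 0.0625
finger_force: 0.0
```

```bash
python3 - <<'E'
from h import *
s=telemetry.state();print(s['position'],s['tcp_rot'],s['grip_width'],s['q'])
snap('wrist','w1');K,V=cal('w1');print(-V[:3,:3].T@V[:3,3])
E
```

```text
[0.48811977 0.04674475 0.20525035] [-1.79843412e+02 -3.25614622e-02  1.04152233e+02] 0.06246766666737398 [-3.74201258e+00 -4.50360633e+00  1.08965277e+02 -1.76749542e-02
  7.56973482e+01 -1.78899001e+01]
[0.47145304 0.10900199 0.35398681]
```

View pics/w1.png

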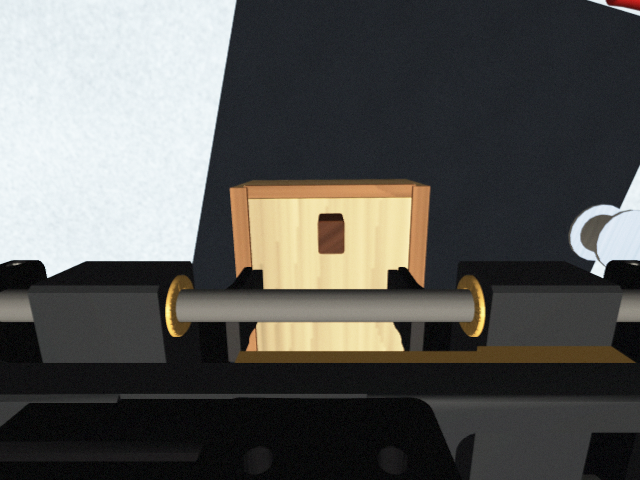

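Wrist view: pull top face spans (319,222)-(344,254), its front face above it at rows 213-222; box strip/rim corners at (231,187) and (429,184).

```bash
python3 - <<'E'
from h import *
R=lambda u,v,z:ray('w1',u,v,z)[:2]
P=np.array([R(u,v,.104) for u,v in[(319,222),(344,222),(344,254),(319,254)]]);print(P,P.mean(0))
an=lambda a,b:np.degrees(np.arctan2(*(b-a)[::-1]))
A,B=R(231,187,.085),R(429,184,.085);print(A,B,np.linalg.norm(A-B),an(A,B),(A+B)/2)
# strip edges lengthwise: right inner & outer, left inner
for p,q in[((249,198),(258,350)),((410,198),(403,350))]:
    print(an(R(*q,.068),R(*p,.068)))
print(an(R(231,187,.085),R(235,262,.085)),an(R(429,184,.085),R(426,262,.085)))
E
```

```text
[[0.47832855 0.06092848]
 [0.49634279 0.06546369]
 [0.50269347 0.04154215]
 [0.484261   0.03689587]] [0.49040645 0.05120755]
[0.40555171 0.06748692] [0.55462694 0.10735697] 0.15431476607376246 14.973265705590434 [0.48008932 0.08742194]
104.4536303631133
104.87384970078192
-76.58161136429165 -73.9533298913155
```

>>> {"op": "step_arm", "data": {
  "commands": [
    [-0.4,[0.0025,0.005,-0.03],[0,0,0.5]],
    [-0.4,[0.0025,0.005,-0.06],[0,0,0.5]],
    [-0.4,[0.0025,0.005,-0.09],[0,0,0.5]],
    [-0.4,[0.0025,0.005,-0.106],[0,0,0.5]],
    [-0.4,[0.0025,0.005,-0.116],[0,0,0.5]],
    [-0.4,[0.0025,0.005,-0.116],[0,0,0.5]],
    [1,[0.0025,0.005,-0.116],[0,0,0.5]],
    [1,[0.0025,0.005,-0.116],[0,0,0.5]],
    [1,[0.0025,0.005,-0.116],[0,0,0.5]],
    [1,[0.0025,0.005,-0.116],[0,0,0.5]],
    [1,[0.0025,0.005,-0.116],[0,0,0.5]],
    [1,[0.0025,0.005,-0.116],[0,0,0.5]]
  ]
}}

```text
time: 2.65
position: [0.4919, 0.0505, 0.0912]
tcp_rot: [179.9, 0.0, 104.5]
ft_force: [-0.7, 0.9, -0.2]
grip_width: 0.0287
finger_force: 0.0
```

>>> {"op": "step_arm", "data": {
  "commands": [
    [1,[-0.001,0.001,-0.002],[0,0,0]],
    [1,[-0.001,0.001,-0.002],[0,0,0]],
    [1,[-0.001,0.001,-0.002],[0,0,0]],
    [1,[-0.001,0.001,-0.002],[0,0,0]],
    [1,[-0.001,0.001,-0.002],[0,0,0]]
  ]
}}

```text
time: 3.07
position: [0.4907, 0.0516, 0.0886]
tcp_rot: [180.0, -0.0, 104.5]
ft_force: [1.5, 1.7, 1.6]
grip_width: 0.0201
finger_force: 30.0
```

>>> {"op": "step_arm", "data": {
  "commands": [
    [1,[0,-0.0002,0.002],[0.7,0.2,0]],
    [1,[0,-0.0003,0.0043],[1.45,0.38,0]],
    [1,[0,-0.0004,0.0064],[2.2,0.57,0]],
    [1,[0.0002,-0.0006,0.0085],[2.9,0.76,0]],
    [1,[0.0002,-0.0006,0.0085],[2.9,0.76,0]],
    [1,[0.0002,-0.0006,0.0085],[2.9,0.76,0]]
  ]
}}

```text
time: 3.57
position: [0.4906, 0.0505, 0.097]
tcp_rot: [-180.0, -3.0, 104.4]
ft_force: [-0.6, 0.3, -1.0]
grip_width: 0.0198
finger_force: 30.0
```

>>> {"op": "step_arm", "data": {
  "commands": [
    [1,[-0.0025,0.0096,0.0003],[-0.32,-0.08,0]],
    [1,[-0.0051,0.0191,0.0006],[-0.65,-0.17,0]],
    [1,[-0.0076,0.0287,0.0009],[-0.97,-0.25,0]],
    [1,[-0.0102,0.0385,0.0009],[-1.29,-0.34,0]],
    [1,[-0.0127,0.0483,0.001],[-1.6,-0.42,0]],
    [1,[-0.0153,0.0582,0.001],[-1.93,-0.51,0]],
    [1,[-0.0153,0.0582,0.001],[-1.93,-0.51,0]]
  ]
}}

```text
time: 4.15
position: [0.4743, 0.1105, 0.0975]
tcp_rot: [-179.9, -1.0, 104.5]
ft_force: [-1.0, -0.7, -2.2]
grip_width: 0.0197
finger_force: 30.0
```

>>> {"op": "step_arm", "data": {
  "commands": [
    [1,[-0.0024,0.0097,-0.0003],[-0.48,-0.13,0]],
    [1,[-0.0048,0.0194,-0.0006],[-0.97,-0.25,0]],
    [1,[-0.0072,0.029,-0.001],[-1.45,-0.38,0]],
    [1,[-0.0096,0.0387,-0.0021],[-2.1,-0.55,0]],
    [1,[-0.012,0.0484,-0.0032],[-2.75,-0.72,0]],
    [1,[-0.0143,0.0581,-0.0043],[-3.39,-0.89,0]],
    [1,[-0.0143,0.0581,-0.0043],[-3.39,-0.89,0]],
    [1,[-0.0143,0.0581,-0.0043],[-3.39,-0.89,0]]
  ]
}}

```text
time: 4.82
position: [0.4608, 0.1671, 0.0934]
tcp_rot: [-180.0, 2.5, 104.5]
ft_force: [0.1, -0.6, -2.2]
grip_width: 0.0198
finger_force: 30.0
```

>>> {"op": "step_arm", "data": {
  "commands": [
    [1,[-0.0003,0.001,-0.0015],[-0.6,-0.16,0]],
    [1,[-0.0005,0.0019,-0.003],[-1.26,-0.33,0]],
    [1,[-0.0005,0.0019,-0.003],[-1.26,-0.33,0]],
    [1,[-0.0005,0.0019,-0.003],[-1.26,-0.33,0]],
    [0,[-0.0005,0.0019,-0.003],[-1.26,-0.33,0]],
    [0,[-0.0005,0.0019,-0.003],[-1.26,-0.33,0]],
    [0,[-0.0005,0.0019,-0.003],[-1.26,-0.33,0]],
    [0,[-0.0005,0.0019,-0.003],[-1.26,-0.33,0]],
    [0,[-0.0005,0.0019,-0.003],[-1.26,-0.33,0]]
  ]
}}

```text
time: 5.57
position: [0.4608, 0.169, 0.0909]
tcp_rot: [180.0, 3.8, 104.4]
ft_force: [0.6, -0.9, -0.4]
grip_width: 0.0413
finger_force: 0.0
```

>>> {"op": "step_arm", "data": {
  "commands": [
    [0,[0,0,0.03],[0,0,0]],
    [0,[0,0,0.065],[0,0,0]],
    [0,[0,0,0.1],[0,0,0]],
    [0,[0,-0.01,0.13],[3.7,0.97,0]],
    [0,[0.005,-0.05,0.13],[3.7,0.97,0]],
    [0,[0.01,-0.09,0.13],[3.7,0.97,0]],
    [0,[0.014,-0.13,0.13],[3.7,0.97,0]],
    [0,[0.018,-0.17,0.13],[3.7,0.97,0]],
    [0,[0.022,-0.21,0.13],[3.7,0.97,0]],
    [0,[0.026,-0.25,0.13],[3.7,0.97,0]],
    [0,[0.03,-0.285,0.13],[3.7,0.97,0]],
    [0,[0.034,-0.315,0.13],[3.7,0.97,0]]
  ]
}}

```text
time: 6.57
position: [0.4944, -0.1487, 0.221]
tcp_rot: [180.0, 0.0, 104.4]
ft_force: [1.5, 0.1, 0.6]
grip_width: 0.0438
finger_force: 0.0
```

>>> {"op": "step_arm", "data": {
  "commands": [
    [0,[0.004,-0.04,0],[0,0,2]],
    [0,[0.008,-0.08,0],[0,0,4]],
    [0,[0.012,-0.12,0],[0,0,5.6]],
    [0,[0.016,-0.145,0],[0,0,5.6]],
    [0,[0.018,-0.145,0],[0,0,5.6]],
    [0,[0.018,-0.145,0],[0,0,5.6]]
  ]
}}

```text
time: 7.07
position: [0.5124, -0.2922, 0.2203]
tcp_rot: [-180.0, -0.1, 109.9]
ft_force: [-1.1, 1.2, -0.2]
grip_width: 0.0433
finger_force: 0.0
```

```bash
python3 - <<'E'
from h import *
s=telemetry.state();print(s['position'],s['tcp_rot'],s['grip_width'])
snap('wrist','w2');snap('side','b2')
w=cv2.imread('pics/w2.png');b=cv2.imread('pics/b2.png')[180:330,230:400]
o=np.hstack([cv2.resize(w,(480,360)),np.zeros((360,10,3),np.uint8),cv2.resize(b,(306,270)).copy() if 0 else cv2.copyMakeBorder(cv2.resize(b,(306,270)),0,90,0,0,0)])
cv2.imwrite('pics/d.png',o)
E
```

```text
[ 0.51243647 -0.29217034  0.22032542] [-1.79997491e+02 -6.32069325e-02  1.09906195e+02] 0.0433343513416147
```

View pics/d.png

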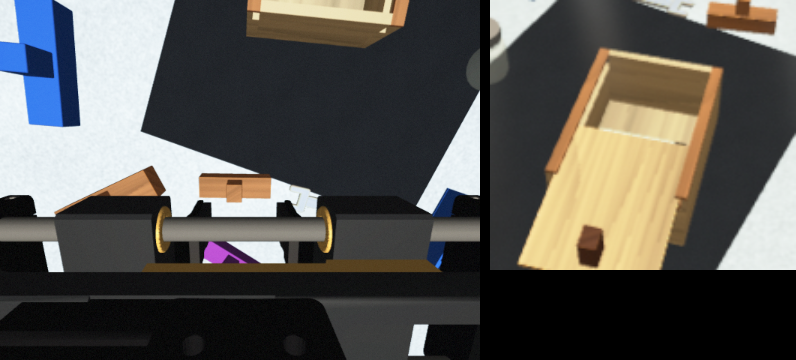

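Left: small brown chock with tab at about (312,250) in full wrist pixels; right: lid slid out, hanging at the front, box rear open. One crop of the chock.

```bash
python3 - <<'E'
from h import *
w=cv2.imread('pics/w2.png')[220:280,250:380];cv2.imwrite('pics/e.png',cv2.resize(w,None,fx=6,fy=6,interpolation=cv2.INTER_CUBIC))
E
```

```text
(no output)
```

View pics/e.png

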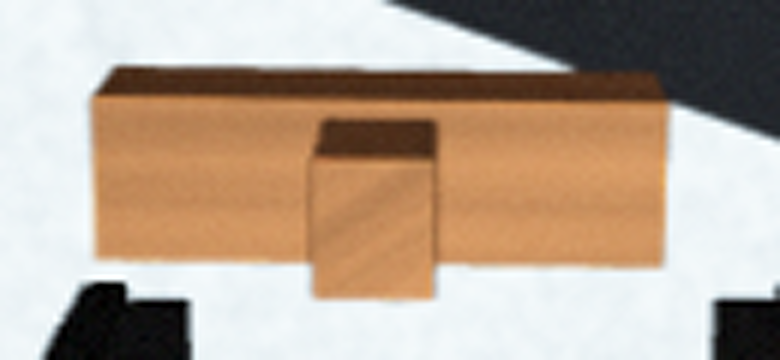

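```bash
python3 - <<'E'
from h import *
R=lambda p,z:ray('w2',250+p[0]/6,220+p[1]/6,z)[:2]
P=np.array([R(p,.054) for p in[(314,157),(436,158),(436,298),(313,298)]]);print(P.mean(0))
Q=np.array([R(p,.026) for p in[(94,96),(668,101),(664,267),(96,260)]]);print(Q.mean(0))
an=lambda a,b:np.degrees(np.arctan2(*(b-a)[::-1]))
print(an(Q[0],Q[1]),an(Q[3],Q[2]),np.linalg.norm(Q[1]-Q[0]))
E
```

```text
[ 0.5105908  -0.32629451]
[ 0.51065287 -0.32638184]
19.344551488492247 19.11802861356108 0.09857705035345343
```

>>> {"op": "step_arm", "data": {
  "commands": [
    [0,[-0.0009,-0.017,-0.02],[0,0,-0.6]],
    [0,[-0.0018,-0.0341,-0.05],[0,0,-0.6]],
    [0,[-0.0018,-0.0341,-0.085],[0,0,-0.6]],
    [0,[-0.0018,-0.0341,-0.12],[0,0,-0.6]],
    [0,[-0.0018,-0.0341,-0.15],[0,0,-0.6]],
    [0,[-0.0018,-0.0341,-0.168],[0,0,-0.6]],
    [0,[-0.0018,-0.0341,-0.175],[0,0,-0.6]],
    [0,[-0.0018,-0.0341,-0.175],[0,0,-0.6]],
    [0,[-0.0018,-0.0341,-0.175],[0,0,-0.6]]
  ]
}}

```text
time: 7.92
position: [0.5115, -0.3245, 0.0467]
tcp_rot: [180.0, 0.0, 109.5]
ft_force: [-0.4, -0.2, -0.4]
grip_width: 0.0435
finger_force: 0.0
```

>>> {"op": "step_arm", "data": {
  "commands": [
    [0,[-0.001,-0.0018,-0.002],[0,0,0]],
    [0,[-0.001,-0.0018,-0.002],[0,0,0]],
    [1,[-0.001,-0.0018,-0.002],[0,0,0]],
    [1,[-0.001,-0.0018,-0.002],[0,0,0]],
    [1,[-0.001,-0.0018,-0.002],[0,0,0]],
    [1,[-0.001,-0.0018,-0.002],[0,0,0]],
    [1,[-0.001,-0.0018,-0.002],[0,0,0]],
    [1,[-0.001,-0.0018,-0.002],[0,0,0]],
    [1,[-0.001,-0.0018,-0.002],[0,0,0]]
  ]
}}

```text
time: 8.67
position: [0.5101, -0.327, 0.044]
tcp_rot: [180.0, 0.0, 109.5]
ft_force: [0.4, 0.4, 1.5]
grip_width: 0.0198
finger_force: 30.0
```

>>> {"op": "step_arm", "data": {
  "commands": [
    [1,[0,0,0.02],[0,0,0]],
    [1,[0,0,0.055],[0,0,0]],
    [1,[0,0.005,0.095],[0,0,-1]],
    [1,[0.001,0.02,0.125],[0,0,-2]],
    [1,[0.003,0.05,0.14],[0,0,-3]],
    [1,[0.005,0.09,0.146],[0,0,-4]],
    [1,[0.007,0.13,0.146],[0,0,-4.8]],
    [1,[0.009,0.17,0.146],[0,0,-4.8]],
    [1,[0.01,0.21,0.146],[0,0,-4.8]],
    [1,[0.0114,0.24,0.146],[0,0,-4.8]],
    [1,[0.0118,0.2548,0.146],[0,0,-4.8]],
    [1,[0.0118,0.2548,0.146],[0,0,-4.8]]
  ]
}}

```text
time: 9.67
position: [0.521, -0.0687, 0.1891]
tcp_rot: [-180.0, -0.1, 104.9]
ft_force: [-1.1, 0.5, -2.3]
grip_width: 0.0196
finger_force: 30.0
```

>>> {"op": "step_arm", "data": {
  "commands": [
    [1,[0,0,0],[0,0,0]],
    [1,[0,0,0],[0,0,0]]
  ]
}}

```text
time: 9.83
position: [0.5214, -0.0727, 0.1894]
tcp_rot: [-180.0, -0.0, 104.7]
ft_force: [0.2, 0.4, -1.6]
grip_width: 0.0195
finger_force: 30.0
```

```bash
python3 - <<'E'
from h import *
s=telemetry.state();print(s['position'],s['tcp_rot'],s['grip_width'],s['finger_force'])
snap('wrist','w3');snap('side','b3')
w=cv2.imread('pics/w3.png');b=cv2.imread('pics/b3.png')[150:350,230:430]
o=np.hstack([cv2.resize(w,(480,360)),cv2.copyMakeBorder(cv2.resize(b,(310,310)),0,50,0,0,0)])
cv2.imwrite('pics/f.png',o)
E
```

```text
[ 0.52140068 -0.07268073  0.18941989] [-1.79962438e+02 -1.50051190e-03  1.04658057e+02] 0.019474043443411405 29.99964456539601
```

View pics/f.png

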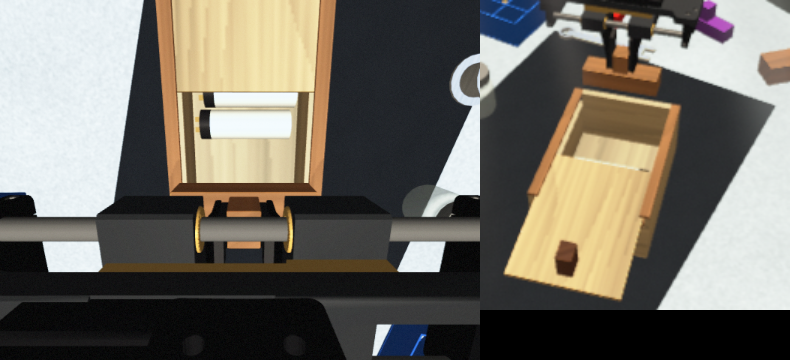

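Wrist view: two cans visible behind the lid, can3 at full-frame rows ~147–184, cols 262–388; rear wall rim at rows ~244–256; side view shows the chock held upright above.

```bash
python3 - <<'E'
from h import *
c=np.array([.5067,-.0142]);t=np.radians(104.7);d=np.array([np.cos(t),np.sin(t)]);y=np.array([-d[1],d[0]])
def bx(u,v,z):
    p=ray('w3',u*4/3,v*4/3,z)[:2]-c; return (p@d*1e3).round(1),(p@y*1e3).round(1)
print('rear rim outer/inner',bx(248,194,.069),bx(248,183,.069),bx(248,194,.085),bx(248,183,.085))
print('rim corners',bx(169,194,.085),bx(321,194,.085))
print('can3 mid',bx(250,124,.024),bx(201,124,.023),bx(292,124,.023),'lid rear',bx(248,92,.079))
K,V=cal('w3');print(-V[:3,:3].T@V[:3,3])
p=telemetry.state()['position'][:2]-c;print('tcp',p@d,p@y)
# can silhouette: tangents in vertical plane
cam=(-V[:3,:3].T@V[:3,3]);cx=(cam[:2]-c)@d;cz=cam[2]
def ang(v):
    q=ray('w3',330,v*4/3,.0)[:2]-c; return np.arctan2(q@d-cx,cz)
m=(ang(110)+ang(138.5))/2
print('can3 x',cx+np.tan(m)*(cz-.023),'halfang',(ang(110)-ang(138.5))/2, np.arcsin(.017/np.hypot(cz-.023,np.tan(m)*(cz-.023))))
E
```

```text
rear rim outer/inner (np.float64(-78.6), np.float64(-2.7)) (np.float64(-66.1), np.float64(-2.7)) (np.float64(-73.7), np.float64(-2.4)) (np.float64(-62.0), np.float64(-2.4))
rim corners (np.float64(-73.6), np.float64(79.0)) (np.float64(-73.8), np.float64(-77.6))
can3 mid (np.float64(-4.9), np.float64(-5.6)) (np.float64(-4.9), np.float64(53.2)) (np.float64(-5.0), np.float64(-56.1)) lid rear (np.float64(26.7), np.float64(-2.3))
[ 0.5038864  -0.01057308  0.33815482]
tcp -0.060862380568112114 0.0006469054246697123
can3 x -0.005437293334695417 halfang 0.053020245537950136 0.0539425790182979
```

The dark bar I took for the rim is the held chock's front face; can3 sits at box x ≈ -5, lid rear edge at 26.7 (lid out ~120). Lowering the chock at box x -60.

>>> {"op": "step_arm", "data": {
  "commands": [
    [1,[0,0,-0.03],[0,0,0]],
    [1,[0,0,-0.06],[0,0,0]],
    [1,[0,0,-0.085],[0,0,0]],
    [1,[0,0,-0.105],[0,0,0]],
    [1,[0,0,-0.12],[0,0,0]],
    [1,[0,0,-0.128],[0,0,0]],
    [1,[0,0,-0.133],[0,0,0]],
    [1,[0,0,-0.136],[0,0,0]],
    [1,[0,0,-0.136],[0,0,0]]
  ]
}}

```text
time: 10.68
position: [0.5219, -0.0726, 0.0539]
tcp_rot: [180.0, -0.0, 104.6]
ft_force: [0.6, -0.3, -1.4]
grip_width: 0.0197
finger_force: 30.0
```

>>> {"op": "step_arm", "data": {
  "commands": [
    [1,[0,0,-0.0015],[0,0,0]],
    [1,[0,0,-0.003],[0,0,0]],
    [1,[0,0,-0.004],[0,0,0]],
    [1,[0,0,-0.004],[0,0,0]]
  ]
}}

```text
time: 11.02
position: [0.5218, -0.0721, 0.05]
tcp_rot: [180.0, -0.0, 104.7]
ft_force: [0.3, -0.4, -1.5]
grip_width: 0.0197
finger_force: 30.0
```

>>> {"op": "step_arm", "data": {
  "commands": [
    [1,[0,0,-0.0004],[0,0,0]],
    [1,[0,0,-0.0008],[0,0,0]],
    [1,[0,0,-0.0008],[0,0,0]]
  ]
}}

```text
time: 11.27
position: [0.5219, -0.0721, 0.05]
tcp_rot: [180.0, -0.0, 104.7]
ft_force: [-4.0, 0.9, 6.6]
grip_width: 0.0195
finger_force: 30.0
```

>>> {"op": "step_arm", "data": {
  "commands": [
    [1,[0,0,0.0004],[0,0,0]],
    [1,[-0.0009,0.0034,0.0004],[0,0,0]],
    [1,[-0.0018,0.0068,0.0004],[0,0,0]],
    [1,[-0.0027,0.0102,0.0004],[0,0,0]],
    [1,[-0.0036,0.0135,0.0004],[0,0,0]],
    [1,[-0.0044,0.0168,0.0004],[0,0,0]],
    [1,[-0.0051,0.0194,0.0004],[0,0,0]],
    [1,[-0.0057,0.0218,0.0004],[0,0,0]],
    [1,[-0.0063,0.0242,0.0004],[0,0,0]],
    [1,[-0.007,0.0266,0.0004],[0,0,0]],
    [1,[-0.0076,0.029,0.0004],[0,0,0]],
    [1,[-0.0081,0.031,0.0004],[0,0,0]]
  ]
}}

```text
time: 12.27
position: [0.5144, -0.0411, 0.05]
tcp_rot: [179.9, 0.0, 104.7]
ft_force: [2.5, -3.2, 9.8]
grip_width: 0.0198
finger_force: 30.0
```

>>> {"op": "step_arm", "data": {
  "commands": [
    [1,[-0.0003,0.001,0],[0,0,0]],
    [1,[-0.0005,0.0019,0],[0,0,0]],
    [1,[-0.0005,0.0019,0],[0,0,0]],
    [1,[-0.0005,0.0019,0],[0,0,0]]
  ]
}}

```text
time: 12.6
position: [0.5139, -0.0391, 0.05]
tcp_rot: [179.9, 0.0, 104.7]
ft_force: [2.3, -2.1, 7.1]
grip_width: 0.0199
finger_force: 30.0
```

>>> {"op": "step_arm", "data": {
  "commands": [
    [1,[0,0,0.0005],[0,0,0]],
    [1,[-0.0002,0.0007,0.0005],[0,0,0]],
    [1,[-0.0004,0.0014,0.0005],[0,0,0]],
    [1,[-0.0005,0.002,0.0005],[0,0,0]],
    [1,[-0.0005,0.002,0.0005],[0,0,0]]
  ]
}}

```text
time: 13.02
position: [0.5127, -0.037, 0.05]
tcp_rot: [180.0, -0.0, 104.7]
ft_force: [2.3, -3.5, 6.3]
grip_width: 0.0196
finger_force: 30.0
```

>>> {"op": "step_arm", "data": {
  "commands": [
    [1,[-0.0002,0.0006,0],[0,0,0]],
    [1,[-0.0003,0.001,0],[0,0,0]],
    [1,[-0.0003,0.001,0],[0,0,0]],
    [1,[-0.0003,0.001,0],[0,0,0]]
  ]
}}

```text
time: 13.35
position: [0.5124, -0.0362, 0.05]
tcp_rot: [180.0, -0.0, 104.7]
ft_force: [1.6, -2.8, 5.0]
grip_width: 0.0198
finger_force: 30.0
```

>>> {"op": "step_arm", "data": {
  "commands": [
    [1,[-0.0002,0.0006,0],[0,0,0]],
    [1,[-0.0003,0.001,0],[0,0,0]],
    [1,[-0.0003,0.001,0],[0,0,0]],
    [1,[-0.0003,0.001,0],[0,0,0]]
  ]
}}

```text
time: 13.68
position: [0.5122, -0.0357, 0.05]
tcp_rot: [180.0, 0.0, 104.7]
ft_force: [2.4, -5.8, 4.5]
grip_width: 0.0198
finger_force: 30.0
```

>>> {"op": "step_arm", "data": {
  "commands": [
    [1,[-0.0002,0.0006,0],[0,0,0]],
    [1,[-0.0003,0.001,0],[0,0,0]],
    [1,[-0.0003,0.001,0],[0,0,0]],
    [1,[-0.0003,0.001,0],[0,0,0]]
  ]
}}

```text
time: 14.02
position: [0.5122, -0.0355, 0.0501]
tcp_rot: [180.0, 0.1, 104.7]
ft_force: [2.7, -7.8, 2.8]
grip_width: 0.0197
finger_force: 30.0
```

>>> {"op": "step_arm", "data": {
  "commands": [
    [1,[-0.0003,0.001,0],[0,0,0]],
    [1,[-0.0003,0.001,0],[0,0,0]],
    [1,[-0.0003,0.001,0],[0,0,0]]
  ]
}}

```text
time: 14.27
position: [0.5121, -0.0353, 0.0501]
tcp_rot: [179.9, 0.2, 104.7]
ft_force: [4.2, -11.0, 2.2]
grip_width: 0.0196
finger_force: 30.0
```

>>> {"op": "step_arm", "data": {
  "commands": [
    [0.2,[0,0,0],[0,0,0]],
    [0.2,[0,0,0],[0,0,0]],
    [0.2,[0,0,0],[0,0,0]],
    [0.2,[0,0,0],[0,0,0]],
    [0.2,[0,0,0.02],[0,0,0]],
    [0.2,[0,0,0.05],[0,0,0]],
    [0.2,[0,0,0.085],[0,0,0]],
    [0.2,[0,-0.02,0.12],[0,0,0]],
    [0.2,[0.005,-0.05,0.15],[0,0,0]],
    [0.2,[0.01,-0.07,0.16],[0,0,0]],
    [0.2,[0.01,-0.07,0.16],[0,0,0]],
    [0.2,[0.01,-0.07,0.16],[0,0,0]]
  ]
}}

```text
time: 15.27
position: [0.5215, -0.1036, 0.2102]
tcp_rot: [180.0, -0.0, 104.6]
ft_force: [-0.7, 0.2, -0.8]
grip_width: 0.035
finger_force: 0.0
```

```bash
python3 - <<'E'
from h import *
s=telemetry.state();print(s['position'],s['tcp_rot'],s['grip_width'],s['finger_force'])
snap('wrist','w4');snap('side','b4')
w=cv2.imread('pics/w4.png')[20:270,200:450];b=cv2.imread('pics/b4.png')[170:370,220:420]
o=np.hstack([cv2.resize(w,(500,500),interpolation=2),cv2.copyMakeBorder(cv2.resize(b,(300,300)),0,200,0,0,0)])
cv2.imwrite('pics/g.png',o)
E
```

```text
[ 0.52145222 -0.10362495  0.21020973] [ 1.79953868e+02 -3.10444266e-02  1.04562696e+02] 0.03500718637975794 0.0
```

View pics/g.png

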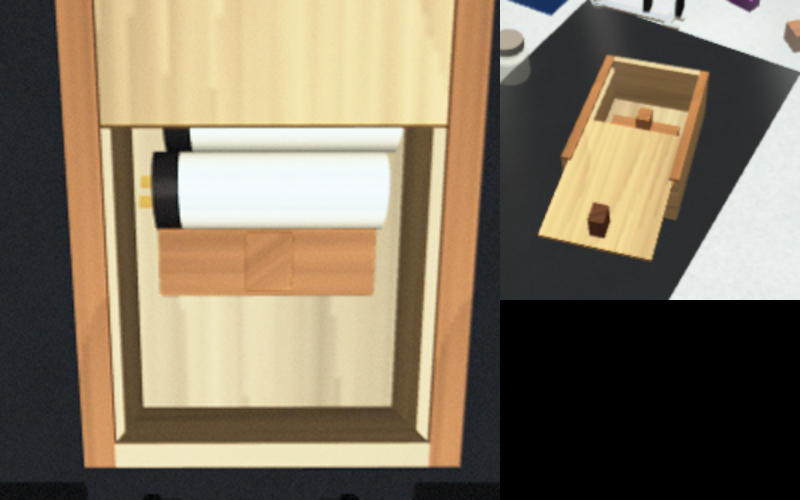

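```bash
python3 - <<'E'
from h import *
c=np.array([.5067,-.0142]);t=np.radians(104.7);d=np.array([np.cos(t),np.sin(t)]);y=np.array([-d[1],d[0]])
def bx(u,v,z):
    p=ray('w4',u/2+200,v/2+20,z)[:2]-c; return (p@d*1e3).round(1),(p@y*1e3).round(1)
print('chock rear edge',bx(161,296,.032),bx(374,295,.032),'tab c',bx(269,262,.06),'front',bx(160,229,.032),bx(375,229,.032))
print('rear rim',bx(270,467,.085),bx(270,442,.085),'lid rear',bx(270,126,.079),'floor rear',bx(270,407,.006))
cam,=[-cal('w4')[1][:3,:3].T@cal('w4')[1][:3,3]];cx=(cam[:2]-c)@d;print(cx,cam[2])
print('can3/2 boundary at z.04,.023',bx(270,152,.040),bx(270,152,.023))
E
```

```text
chock rear edge (np.float64(-37.5), np.float64(51.0)) (np.float64(-37.3), np.float64(-48.7)) tab c (np.float64(-22.5), np.float64(1.3)) front (np.float64(-7.4), np.float64(50.4)) (np.float64(-7.8), np.float64(-47.9))
rear rim (np.float64(-105.5), np.float64(1.3)) (np.float64(-94.7), np.float64(1.3)) lid rear (np.float64(27.1), np.float64(1.6)) floor rear (np.float64(-95.7), np.float64(-1.0))
-0.025796111190523448 0.35896344518740625
can3/2 boundary at z.04,.023 (np.float64(24.0), np.float64(0.5)) (np.float64(26.7), np.float64(-0.0))
```

The chock sits at box x ≈ -22 and is square, with can3 touching it. The lid hangs out about 120 mm. Handing in.

```bash
python3 -c "
from h import *
print(manip.job_done())"
```

```text
the job is handed in; nothing more can be done
None
```

The job is handed in at about 15 s of the 54 s allowed. The lid hangs slid out about 120 mm, and the chock lies flat at box x ≈ -22 mm, snug behind can3. I judged the row closed from the push stopping there, since the lid hides can1.

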